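# One turn of the bench press: seat a latch bolt in its lock housing

## Robot

A 6-joint arm with a two-finger parallel gripper is mounted at the origin on the work surface. World frame = base frame: x ahead of the robot, y to its left, z up, the work surface at z = 0. Lengths are in m, angles in rad, forces in N, time in s.
With the tool pointing down it reaches from about 0.25 to 0.775 m from the base axis. Payload 4 kg.
Tool frame: the origin (TCP) lies at the very end of the fingers, on their centre line; the grasp point (between the pads) lies 19 mm behind it; z points along the fingers, y is the line along which they close (so a half turn about z gives the same grasp; the last joint's range is limited). The gripper opens to 94 mm and grips with 3 to 60 N. Pads are 16 mm wide; open, the fingers measure 119 mm over their backs; the gripper's body (75 mm by 177 mm) begins 78 mm behind the grasp point.
Start: joints at [-1.368, 0.087, 1.371, -0, 1.684, -0.103], TCP at [0.166, -0.525, 0.206] pointing down, gripper open.
Joint ranges: [-3.1, 3.1], [-0.76, 2.03], [0.27, 2.55], [-1.08, 4.22], [0.17, 2.65], [-2.57, 2.57]. Speed limits (rad/s): [2.79, 2.79, 3.14, 3.14, 3.14, 3.14].

## Interface

Orientations are given as a unit quaternion [x, y, z, w].
In Python, from plant import ctrl, vision gives the robot as it stands. The module is installed in compiled form; this text tells all that it offers.
- The arm moves only by the tool play_rows, never from a script. Its argument "motion" is a list that holds one entry, the list of rows, each a list of 7 numbers: the shift along the tool's x, y, z normalised to -1 to 1, where 1 is 0.025 m, then the turn, a rotation vector about the tool's x, y, z normalised to -1 to 1, where 1 is 0.1 rad, then the opening, from 0 (shut) to 1 (fully open). In form: [[[x, y, z, wx, wy, wz, grip], ...]]. A call has exactly 5 rows; each row shifts and turns the commanded pose from where the row before left it, along the tool's axes as they then stand; what a row does not reach is not made up. A row lasts 1/10 s, in which the tool goes at most 50 mm and 8.59 degrees, less where a joint would pass 70% of its speed; a pose out of reach is approached as far as the arm can. A call with a number of a shift or a turn outside -1 to 1 is refused whole. A call with a gripper value outside its range is refused whole. The fingers move at their own pace and stop on an object; "force" is the grip in N (left out, the last holds). Time passes only in rows, so rows that do not move let the fingers close, or fill a call up. It gives the time, the measured TCP pose, the force, the opening and the grip force at its end, in the units of the state.
- ctrl.observe(): the state, without advancing time (a new reading comes with each control period).
- vision.snapshot(name): name is "side" or "top"; returns a dict with "pixels" (400x640x3 uint8, red, green, blue), "z_map" (400x640 float32, m along the optical axis (not along the pixel's ray), 0 where there is no reading), "fovy" (degrees; the focal length in pixels is half the picture's height over the tangent of half this angle, whatever the lens; pixels are square), "cx", "cy" (the principal point, pixels), "k1" (the pictures are not rectified: a ray, as slopes to the right and down, at radius r is drawn at 1 + k1 r^2 times it, then the intrinsics apply), "eye" and "orientation" of the camera in the world. Camera axes: x right, y up, looking along -z (the intrinsics and any distortion apply to the point x, -y, -z); pixel columns grow to the right and rows downward; lengths in m; the calibration is good to about 2 mm. A picture is of the moment at which its call begins.
- ctrl.sign_off(): hands the job in; it is judged then, once.
The state is a dict: "time": time; "qpos": joint angles; "qvel": joint speeds; "effort": joint torques, N m; "eef_pos": TCP position; "eef_rot": TCP orientation; "wrist_force": force on the tool from outside, world axes, zero at the start; "torque": the same for the moment, N m; "opening": opening from 0.0 (shut) to 1.0 (fully open); "grasp_force": force on a finger pad.
Only numpy, scipy, OpenCV 4.12 (cv2) and the standard library are available. Lean on these libraries where they do the work, as an engineer would, in place of code of your own. Each camera call takes 0.05 s, during which the arm holds its last target. There are 200 camera calls.

## Task

Lay the short square steel bolt flat in the open trough of the bench press, between the ram and the lock housing, and let go of it. Then push the flywheel round by its handle, clockwise seen from above, for one full turn, so that the ram pushes the bolt flush into the housing and draws back, until the wheel comes up against its stop; push with closed fingers, because squeezing the handle or loading it with more than 25 N harms it. Lean steadily on the stop with about 15 N for a second, then let go, leaving the other things on the bench as they are.

Things in the scene. Friction and masses are not known exactly. Their poses are not given: they have to be found in the camera images.
- bolt: The short latch bolt: plain square steel bar, 14 (x) x 40 (its long y axis) x 14 mm (z). Origin: centre of its underside. It lies on the 3 mm cork mat, to the robot's right of the press, beside a longer bar and a flat plate. It is the only 40 mm long square bar.
- press: The bench press, fixed. Origin: centre of its base plate (130 x 350 x 20 mm) at table level, z up; y runs along the machine, flywheel at +y, housing at -y. In this frame the green gear case is x -55..55, y 21..157, up to z 105 mm; flywheel axis x 0, y 90; ram guide 44 wide, 78 high, ends at y -4; ram nose, fully back, at y -35 mm. A flush bolt has its centre at y -110 mm.
- trough (a point): On the trough floor (50 mm above the table), where the bolt's centre belongs: press x 0, y -64 mm; axes as the press. The two rails are 5 mm high, 17 mm apart, y -32 to -92 mm. The bolt lies lengthwise (its y along press y, either way), its centre up to 7 mm nearer the housing or 6 mm nearer the ram.
- mouth (a point): Middle of the lock housing's mouth at floor level, press y -90 mm. The aluminium housing, 48 mm wide, top 75 mm above the table, runs on to y -140 mm; its channel, 18.5 wide, 17 high, continues the trough on the same floor.
- wheel: Cast aluminium flywheel (0.9 kg): level disc, diameter 170 mm, upright axis through its origin (underside of disc, 125 mm above the table; rim top 145). Its +y axis points to the handle. Turning it slowly takes about 4 N at the handle, up to 7 N while the ram moves, more when pushed fast or jerkily (limit 25 N); it stays where it is left.
- hub (a point): On the flywheel's axis, at rim-top height (145 mm); axes as the press. The wheel turns clockwise from home exactly one revolution to a hard stop, handle then again in the home direction: along press +y give or take 17 degrees, unknown and not measured. The wheel was left 1 to 10 degrees clockwise past home, so 350 to 359 degrees remain: feel for the stop.
- handle_grip (a point): On the axis of the wooden crank handle, an upright cylinder 24 mm thick, 48 mm high, 70 mm from the wheel's axis, that spins freely on its spindle. The point is 30 mm above its foot, 18 mm below its top (top 198 mm above the table). Its x and y axes spin with the handle. Squeezing counts: the limit is on the sum of both fingers' forces.
- ram (a joint): Travel of the ram, a 12 mm square bar at 58 mm above the table, along press -y: 0 fully back, 0.055 m full stroke, half a turn from home. The wheel drives it through a crank; it moves under 2 mm within 20 degrees of home, so it does not show where the stop is.
- long_bar: Square steel bar, 14 x 75 (y) x 14 mm, on the cork mat; origin centre of its underside. Leave it where it is.
- washer_plate: Flat steel plate, 34 x 40 x 6 mm, on the cork mat; origin centre of its underside. Leave it where it is.
- jar: Glass jar with white lid, diameter 64, height 85 mm; origin centre of its underside. Leave it.
- tape: Roll of yellow tape lying flat, outer diameter 84, height 22 mm; origin centre of its underside. Leave it.
- glue: White glue bottle, diameter 60, height 150 mm; origin centre of its underside. Leave it.
There are look-alikes about, which are no part of the job. What is shaped like the bolt but green, orange or purple is not meant.

How it is judged:
By the outcome, as a careful person would: the job done as asked, in the order asked, and still so for the second after the job is handed in, with the robot touching nothing.
It also fails if it takes over 69 s, if anything falls off the work surface, if the arm or the gripper's body presses on something with over 40 N, if the wrist force passes 120 N, or if a joint passes its speed limit or range.

## Working session

There is one attempt and no reset: what is moved stays moved. The work goes in short steps, Python scripts to look and compute and a tool call to move; the robot and the scene stay as the last step left them, time stands still between calls to the robot, and variables do not carry over. Pictures are saved under pics/ and viewed, at most 10 in all, crops included, and the job is handed in when it is done.

Besides the shell and the picture viewer there is one more tool, called after ">>>" as name(argument=value, ...), one argument or row to a line, values as JSON. play_rows: Moves the arm, as the interface text tells. Its arguments: {"type":"object","properties":{"motion":{"type":"array","items":{"type":"array","items":{"type":"array","items":{"type":"number","minimum":-1,"maximum":1}}}},"force":{"type":"number"}},"required":["motion"]}

```bash
mkdir -p pics
cat > h.py <<'E'
import numpy as np, cv2
from scipy.spatial.transform import Rotation as R
from plant import ctrl, vision
def snap(n):
    s=vision.snapshot(n); s['f']=200/np.tan(np.radians(s['fovy'])/2); return s
def save(s,fn): cv2.imwrite(fn,cv2.cvtColor(s['pixels'],cv2.COLOR_RGB2BGR))
def rays(s,uv):
    K=np.array([[s['f'],0,s['cx']],[0,s['f'],s['cy']],[0,0,1.]])
    p=cv2.undistortPoints(np.array(uv,float).reshape(-1,1,2),K,np.array([s['k1'],0,0,0,0.])).reshape(-1,2)
    return np.c_[p[:,0],-p[:,1],-np.ones(len(p))]
def rot(s): 
    o=np.array(s['orientation']); return o if o.shape==(3,3) else R.from_quat(o).as_matrix()
def onplane(s,uv,z):
    d=rays(s,uv)@rot(s).T; e=np.array(s['eye']); return e+d*((z-e[2])/d[:,2])[:,None]
def cloud(s):
    h,w=s['z_map'].shape; u,v=np.meshgrid(np.arange(w),np.arange(h))
    d=rays(s,np.c_[u.ravel(),v.ravel()])*s['z_map'].reshape(-1,1)
    return (d@rot(s).T+np.array(s['eye'])).reshape(h,w,3)
E
python3 - <<'E'
from h import *
for n in('top','side'):
    s=snap(n); save(s,f'pics/{n}0.png'); print(n,s['eye'],s['orientation'],s['fovy'],s['cx'],s['cy'],s['k1'])
o=ctrl.observe(); print(o)
E
```

```text
top [ 0.48086358 -0.05596854  1.16059594] [ 0.05621479 -0.06306372 -0.70363772  0.70551883] 53.43304251376243 323.847651091006 203.71993186469408 -0.09031270656570668
side [ 0.42760601 -0.93284071  0.73896736] [ 0.47122583 -0.0591251  -0.08617013  0.87579972] 42.537483763935555 321.67402661250975 196.85166094852096 -0.14354705766554182
{'time': 0.1, 'qpos': array([-1.36809017e+00,  8.78938186e-02,  1.37207505e+00, -9.26137932e-06,
        1.68360018e+00, -1.03090120e-01]), 'qvel': array([-3.91781806e-05, -2.74511140e-03, -3.35372003e-03,  5.26468706e-05,
        1.39785584e-04,  1.16649932e-03]), 'effort': array([ 2.00300965e-03, -3.41251123e+01, -3.03302336e+01,  7.20533263e-02,
        3.04045749e-02, -9.68026870e-05]), 'eef_pos': array([ 0.16547827, -0.52400634,  0.20442851]), 'eef_rot': array([ 9.88333430e-01,  1.52302513e-01, -5.37958765e-05, -9.86742864e-04]), 'wrist_force': array([0.26562436, 0.30562776, 0.61602708]), 'torque': array([0.03269802, 0.00759106, 0.04529894]), 'grasp_force': 0.0, 'opening': 1.0043090515374695}
```

View pics/top0.png

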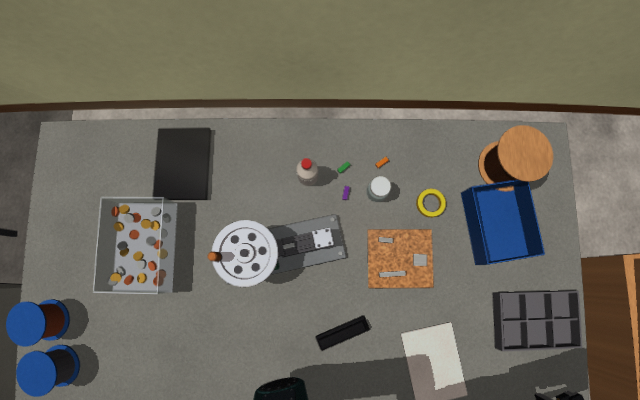

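View pics/side0.png

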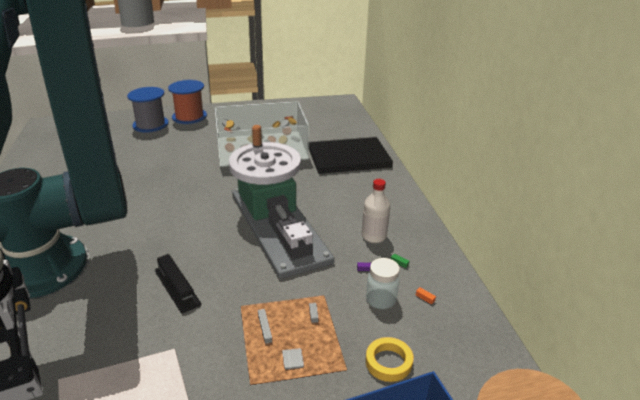

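Candidates in the top view: short bar (386,240), long bar (392,274), plate (420,260), green (344,168), orange (382,162) and purple (347,193) blocks. The only short grey square bar is at (386,240) on the cork, so I'll check it in a close crop. The wheel is at (245,253), its handle at (213,256) and the housing at (322,239).

```bash
cat > m.py <<'E'
from h import *
s=snap('top'); img=s['pixels']; P=cloud(s)
c=cv2.cvtColor(img[190:310,190:450],cv2.COLOR_RGB2BGR); cv2.imwrite('pics/crop0.png',cv2.resize(c,None,fx=3,fy=3,interpolation=cv2.INTER_CUBIC))
hsv=cv2.cvtColor(img,cv2.COLOR_RGB2HSV)
# things on cork: low saturation
roi=np.zeros(img.shape[:2],np.uint8); roi[232:286,370:432]=1
m=((hsv[...,1]<70)&(hsv[...,2]>90)&(roi>0)).astype(np.uint8)
for k in cv2.findContours(m,cv2.RETR_EXTERNAL,cv2.CHAIN_APPROX_NONE)[0]:
    if cv2.contourArea(k)<30: continue
    r=cv2.minAreaRect(k); b=cv2.boxPoints(r); w=onplane(s,b,0.017); e=w-np.roll(w,1,0); L=np.linalg.norm(e,axis=1); j=L.argmax()
    print('cork obj',r[0],w.mean(0).round(4),L.round(4),'ang',np.degrees(np.arctan2(e[j,1],e[j,0])).round(1))
z=P[...,2]; roi[:]=0; roi[210:300,190:360]=1
print('table z',np.median(z[100:400,250:300][z[100:400,250:300]>-.1]))
for nm,lo,hi in(('base',.012,.028),('housing',.068,.084),('rim',.135,.152),('handle',.185,.21)):
    q=P[(z>lo)&(z<hi)&(roi>0)&(s['z_map']>0)]
    mm=((z>lo)&(z<hi)&(roi>0)).astype(np.uint8)
    k=max(cv2.findContours(mm,cv2.RETR_EXTERNAL,cv2.CHAIN_APPROX_NONE)[0],key=cv2.contourArea)
    w=onplane(s,k.reshape(-1,2),np.median(q[:,2]))
    r=cv2.minAreaRect((w[:,:2]*1000).astype(np.float32)); cc=cv2.minEnclosingCircle((w[:,:2]*1000).astype(np.float32))
    print(nm,len(q),np.median(q[:,2]).round(4),'rect',r,'circ',cc)
m=((hsv[...,1]>120)&(hsv[...,0]<15)&(roi>0)).astype(np.uint8); m[:,230:]=0
v,u=np.nonzero(m); print('handle px',u.mean(),v.mean(),P[v,u][:].mean(0),z[v,u].max())
E
python3 m.py
```

```text
cork obj (392.00445556640625, 273.5663757324219) [ 0.4743 -0.2619  0.017 ] [0.0133 0.0753 0.0134 0.0752] ang -86.4
cork obj (419.5, 259.5) [ 0.514  -0.3425  0.017 ] [0.0315 0.038  0.0315 0.0378] ang -90.2
cork obj (385.5, 239.5) [ 0.5717 -0.2452  0.017 ] [0.0144 0.0378 0.0145 0.0377] ang -90.0
table z 0.0017358489454364356
base 1988 0.0206 rect ((559.94189453125, -9.248062133789062), (130.6202850341797, 217.73011779785156), 12.845105171203613) circ ((557.4652099609375, -9.81283187866211), 125.33744049072266)
housing 427 0.0762 rect ((572.2151489257812, -61.82737731933594), (48.64672088623047, 49.773860931396484), 12.65554141998291) circ ((571.96533203125, -61.3126220703125), 32.6490478515625)
rim 3218 0.1419 rect ((527.1094970703125, 138.4674835205078), (168.16725158691406, 169.9651336669922), 0.5259090662002563) circ ((526.1826171875, 137.4538116455078), 86.33759307861328)
handle 82 0.1973 rect ((514.6703491210938, 205.2813720703125), (21.669660568237305, 24.571714401245117), 0.4935418367385864) circ ((515.9365844726562, 205.330078125), 12.466652870178223)
handle px 213.85294117647058 256.0882352941176 [0.51527176 0.19757376 0.20915754] 1.1605959425103376
```

View pics/crop0.png

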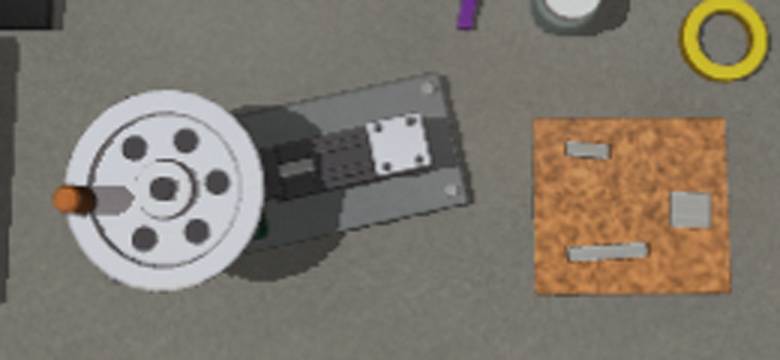

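The crop shows the 40 mm bar at (588,151), the long bar at (607,252) and the plate at (690,210). The short bar is the bolt. I'll refine its angle and cross-check positions with the side camera.

```bash
cat > m2.py <<'E'
from h import *
for n in('top','side'):
    s=snap(n); P=cloud(s); z=P[...,2]; x=P[...,0]; y=P[...,1]
    tz=np.median(z[(x>.4)&(x<.45)&(y>-.1)&(y<.1)]); print(n,'table',tz.round(4))
    for nm,bx,zt in(('bolt',(.545,.60,-.275,-.215),.017),('housing',(.53,.62,-.11,-.02),.075),('rim',(.43,.63,.03,.24),.145)):
        m=(x>bx[0])&(x<bx[1])&(y>bx[2])&(y<bx[3])&(abs(z-tz-zt)<.004)
        v,u=np.nonzero(m)
        if len(u)<5: continue
        w=onplane(s,np.c_[u,v],zt)[:,:2]; c=w.mean(0); U,S,V=np.linalg.svd(w-c,full_matrices=False)
        print(nm,len(u),c.round(4),'ang',np.degrees(np.arctan2(V[0,1],V[0,0])).round(1),'sz',(S/np.sqrt(len(u))*12**.5).round(4), 'rect',cv2.minAreaRect((w*1000).astype(np.float32)))
E
python3 m2.py
```

```text
top table 0.0007
bolt 63 [ 0.5717 -0.2444] ang -96.9 sz [0.0409 0.0141] rect ((571.6823120117188, -245.16705322265625), (37.79482650756836, 14.382264137268066), 88.61027526855469)
housing 296 [ 0.5723 -0.062 ] ang 90.3 sz [0.0502 0.0475] rect ((572.5189819335938, -61.88776397705078), (48.397891998291016, 49.55051803588867), 12.464306831359863)
rim 1511 [0.5249 0.1352] ang -172.4 sz [0.1811 0.1698] rect ((526.9163818359375, 139.1503448486328), (167.92962646484375, 166.74049377441406), 1.0850963592529297)
side table 0.0
bolt 119 [ 0.5718 -0.2482] ang -95.3 sz [0.0423 0.0142] rect ((571.696044921875, -248.5699462890625), (43.20272445678711, 14.066448211669922), 84.3421401977539)
housing 352 [ 0.5721 -0.0657] ang -81.2 sz [0.0545 0.0493] rect ((572.3196411132812, -66.05977630615234), (50.26360321044922, 55.79978942871094), 12.954408645629883)
rim 1024 [0.5283 0.1243] ang -124.0 sz [0.1774 0.1695] rect ((526.577392578125, 130.35940551757812), (169.0121612548828, 165.23207092285156), 80.17599487304688)
```

```bash
cat > plan.py <<'E'
from h import *
import sys
# plan.py x y z toolY_angle_deg nrows grip : rows from measured pose, smooth profile
x,y,z,a,n,g=map(float,sys.argv[1:7]); n=int(n)
o=ctrl.observe(); p=np.array(o['eef_pos']); r=R.from_quat(o['eef_rot'])
an=np.radians(a); ty=np.array([np.cos(an),np.sin(an),0]); tz=np.array([0,0,-1.]); M=np.c_[np.cross(ty,tz),ty,tz]
rv=(r.inv()*R.from_matrix(M)).as_rotvec(); t=np.array([x,y,z])
print('at',p.round(4),'toolY',np.degrees(np.arctan2(*r.as_matrix()[[1,0],1])).round(2),'tilt',r.as_matrix()[:2,2].round(4),'F',np.round(o['wrist_force'],2),'t',round(o['time'],2),'q6',o['qpos'][5].round(2))
w=np.minimum(1,np.minimum(np.arange(n)+1,n-np.arange(n))/3); w/=w.sum()
print('max step mm',1000*np.linalg.norm(t-p)*w.max(),'rot',np.linalg.norm(rv)*w.max())
rows=[]
for k in w:
    rows.append([*(r.inv().apply((t-p)*k)/.025).round(2),*(rv*k/.1).round(2),g]); r=r*R.from_rotvec(rv*k)
for i in range(0,n,5): print(str([[[float(v) for v in q] for q in rows[i:i+5]]]).replace(' ',''))
E
python3 plan.py 0.5718 -0.2450 0.10 -6.5 25 0.45
```

```text
at [ 0.1655 -0.5243  0.2049] toolY -72.48 tilt [-0.0002  0.001 ] F [-0.6  -0.52 -0.31] t 0.25 q6 -0.1
max step mm 21.91510777536706 rot 0.05007053209838073
[[[0.27,-0.08,0.06,-0.0,-0.0,-0.17,0.45],[0.55,-0.16,0.12,-0.0,-0.0,-0.33,0.45],[0.83,-0.21,0.18,-0.0,-0.0,-0.5,0.45],[0.84,-0.17,0.18,-0.0,-0.0,-0.5,0.45],[0.85,-0.12,0.18,-0.0,-0.0,-0.5,0.45]]]
[[[0.85,-0.08,0.18,-0.0,-0.0,-0.5,0.45],[0.86,-0.04,0.18,-0.0,-0.0,-0.5,0.45],[0.86,0.0,0.18,-0.0,-0.0,-0.5,0.45],[0.86,0.05,0.18,-0.0,-0.0,-0.5,0.45],[0.85,0.09,0.18,-0.0,-0.0,-0.5,0.45]]]
[[[0.85,0.13,0.18,-0.0,-0.0,-0.5,0.45],[0.84,0.17,0.18,-0.0,-0.0,-0.5,0.45],[0.83,0.22,0.18,-0.0,-0.0,-0.5,0.45],[0.82,0.26,0.18,-0.0,-0.0,-0.5,0.45],[0.8,0.3,0.18,-0.0,-0.0,-0.5,0.45]]]
[[[0.79,0.34,0.18,-0.0,-0.0,-0.5,0.45],[0.77,0.38,0.18,-0.0,-0.0,-0.5,0.45],[0.75,0.41,0.18,-0.0,-0.0,-0.5,0.45],[0.73,0.45,0.18,-0.0,-0.0,-0.5,0.45],[0.71,0.49,0.18,-0.0,-0.0,-0.5,0.45]]]
[[[0.68,0.52,0.18,-0.0,-0.0,-0.5,0.45],[0.65,0.56,0.18,-0.0,-0.0,-0.5,0.45],[0.62,0.59,0.18,-0.0,-0.0,-0.5,0.45],[0.4,0.41,0.12,-0.0,-0.0,-0.33,0.45],[0.19,0.21,0.06,-0.0,-0.0,-0.17,0.45]]]
```

>>> play_rows(
  motion=[
    [[0.27,-0.08,0.06,0,0,-0.17,0.45],[0.55,-0.16,0.12,0,0,-0.33,0.45],[0.83,-0.21,0.18,0,0,-0.5,0.45],[0.84,-0.17,0.18,0,0,-0.5,0.45],[0.85,-0.12,0.18,0,0,-0.5,0.45]],
  ],
)

```text
time: 0.75
eef_pos: [0.2376, -0.4746, 0.1871]
eef_rot: [0.968, 0.252, 0.0, -0.0]
wrist_force: [0.5, 0.5, -0.3]
opening: 0.611
grasp_force: 0.0
```

>>> play_rows(
  motion=[
    [[0.85,-0.08,0.18,0,0,-0.5,0.45],[0.86,-0.04,0.18,0,0,-0.5,0.45],[0.86,0,0.18,0,0,-0.5,0.45],[0.86,0.05,0.18,0,0,-0.5,0.45],[0.85,0.09,0.18,0,0,-0.5,0.45]],
  ],
)

```text
time: 1.25
eef_pos: [0.326, -0.4137, 0.1646]
eef_rot: [0.929, 0.371, 0.0, -0.0]
wrist_force: [-0.1, -0.7, -0.0]
opening: 0.451
grasp_force: 0.0
```

>>> play_rows(
  motion=[
    [[0.85,0.13,0.18,0,0,-0.5,0.45],[0.84,0.17,0.18,0,0,-0.5,0.45],[0.83,0.22,0.18,0,0,-0.5,0.45],[0.82,0.26,0.18,0,0,-0.5,0.45],[0.8,0.3,0.18,0,0,-0.5,0.45]],
  ],
)

```text
time: 1.75
eef_pos: [0.4143, -0.3529, 0.1421]
eef_rot: [0.875, 0.484, 0.0, -0.0]
wrist_force: [-0.2, -0.2, -0.3]
opening: 0.448
grasp_force: 0.0
```

>>> play_rows(
  motion=[
    [[0.79,0.34,0.18,0,0,-0.5,0.45],[0.77,0.38,0.18,0,0,-0.5,0.45],[0.75,0.41,0.18,0,0,-0.5,0.45],[0.73,0.45,0.18,0,0,-0.5,0.45],[0.71,0.49,0.18,0,0,-0.5,0.45]],
  ],
)

```text
time: 2.25
eef_pos: [0.5026, -0.2921, 0.1196]
eef_rot: [0.808, 0.589, 0.0, -0.0]
wrist_force: [-0.5, -0.8, 0.4]
opening: 0.452
grasp_force: 0.0
```

>>> play_rows(
  motion=[
    [[0.68,0.52,0.18,0,0,-0.5,0.45],[0.65,0.56,0.18,0,0,-0.5,0.45],[0.62,0.59,0.18,0,0,-0.5,0.45],[0.4,0.41,0.12,0,0,-0.33,0.45],[0.19,0.21,0.06,0,0,-0.17,0.45]],
  ],
)

```text
time: 2.75
eef_pos: [0.573, -0.2439, 0.1013]
eef_rot: [0.745, 0.667, -0.0, -0.001]
wrist_force: [-0.7, -0.0, -0.1]
opening: 0.45
grasp_force: 0.0
```

```bash
python3 plan.py 0.5718 -0.2450 0.0105 -6.5 10 0.45
python3 - <<'E'
from h import *
s=snap('side'); save(s,'pics/s1.png'); c=s['pixels'][220:380,220:380]; cv2.imwrite('pics/s1c.png',cv2.cvtColor(cv2.resize(c,None,fx=3.5,fy=3.5,interpolation=cv2.INTER_CUBIC),cv2.COLOR_RGB2BGR))
E
```

```text
at [ 0.573  -0.2439  0.1013] toolY -6.39 tilt [-0.0008  0.0006] F [-0.68 -0.04 -0.09] t 2.75 q6 -0.38
max step mm 11.352390222110353 rot 0.0002684637109884341
[[[-0.0,-0.0,0.15,-0.0,-0.0,0.0,0.45],[-0.0,-0.0,0.3,-0.0,-0.0,0.0,0.45],[-0.01,-0.01,0.45,-0.0,-0.0,0.0,0.45],[-0.01,-0.01,0.45,-0.0,-0.0,0.0,0.45],[-0.01,-0.01,0.45,-0.0,-0.0,0.0,0.45]]]
[[[-0.01,-0.01,0.45,-0.0,-0.0,0.0,0.45],[-0.01,-0.01,0.45,-0.0,-0.0,0.0,0.45],[-0.01,-0.01,0.45,-0.0,-0.0,0.0,0.45],[-0.0,-0.0,0.3,-0.0,-0.0,0.0,0.45],[-0.0,-0.0,0.15,-0.0,-0.0,0.0,0.45]]]
```

View pics/s1c.png

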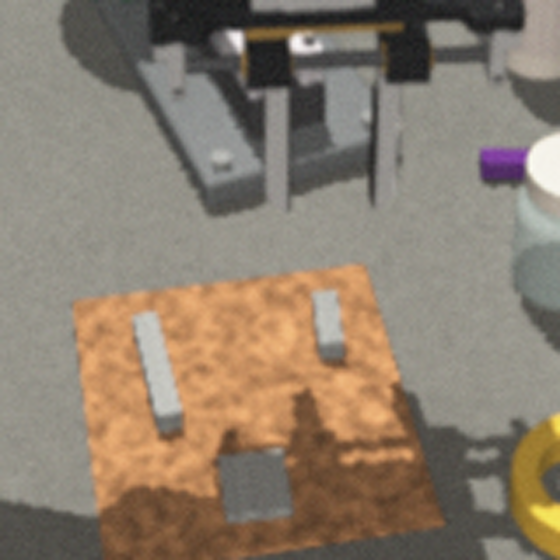

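The fingers straddle the bolt at (328,325) in the crop, ready to descend.

>>> play_rows(
  motion=[
    [[0,0,0.15,0,0,0,0.45],[-0.01,-0.01,0.35,0,0,0,0.45],[-0.01,-0.01,0.45,0,0,0,0.45],[-0.01,-0.01,0.45,0,0,0,0.45],[-0.01,-0.01,0.45,0,0,0,0.45]],
  ],
)

```text
time: 3.3
eef_pos: [0.5705, -0.2468, 0.0542]
eef_rot: [0.747, 0.665, -0.0, -0.001]
wrist_force: [0.5, 0.3, -0.3]
opening: 0.449
grasp_force: 0.0
```

>>> play_rows(
  motion=[
    [[-0.01,-0.01,0.45,0,0,0,0.45],[0,-0.01,0.45,0,0,0,0.45],[0,-0.01,0.4,0,0,0,0.45],[0,0,0.3,0,0,0,0.45],[0,0,0.15,0,0,0,0.45]],
  ],
)

```text
time: 3.8
eef_pos: [0.57, -0.2464, 0.0108]
eef_rot: [0.747, 0.665, -0.0, -0.001]
wrist_force: [-0.2, -0.0, -0.1]
opening: 0.448
grasp_force: 0.0
```

>>> play_rows(
  motion=[
    [[0,0,0,0,0,0,0.05],[0,0,0,0,0,0,0.05],[0,0,0,0,0,0,0.05],[0,0,0,0,0,0,0.05],[0,0,0,0,0,0,0.05]],
  ],
  force=30,
)

```text
time: 4.3
eef_pos: [0.5711, -0.247, 0.0128]
eef_rot: [0.747, 0.665, 0.0, 0.001]
wrist_force: [0.4, -0.3, 1.7]
opening: 0.143
grasp_force: 30.0
```

>>> play_rows(
  motion=[
    [[0,0,-0.2,0,0,0,0.05],[0,0,-0.6,0,0,0,0.05],[0,0,-1,0,0,0,0.05],[0,0,-1,0,0,0,0.05],[0,0,-0.6,0,0,0,0.05]],
  ],
)

```text
time: 4.8
eef_pos: [0.5716, -0.2473, 0.1007]
eef_rot: [0.747, 0.665, 0.001, 0.002]
wrist_force: [0.8, -0.2, -1.4]
opening: 0.144
grasp_force: 30.0
```

```bash
python3 plan.py 0.5608 -0.0125 0.115 12.8 20 0.05
python3 - <<'E'
from h import *
o=ctrl.observe(); print(o['opening']*94,o['grasp_force'],[np.round(ctrl.observe()['eef_pos'],4) for _ in range(2)])
E
```

```text
at [ 0.5716 -0.2473  0.1007] toolY -6.59 tilt [ 0.0039 -0.0022] F [ 0.81 -0.22 -1.39] t 4.8 q6 -0.38
max step mm 13.08280669222799 rot 0.01880315409853274
[[[0.17,-0.03,-0.01,0.0,0.0,-0.06,0.05],[0.34,-0.05,-0.02,0.0,0.0,-0.13,0.05],[0.52,-0.07,-0.03,0.0,0.0,-0.19,0.05],[0.52,-0.06,-0.03,0.0,0.0,-0.19,0.05],[0.52,-0.05,-0.03,0.0,0.0,-0.19,0.05]]]
[[[0.52,-0.04,-0.03,0.0,0.0,-0.19,0.05],[0.52,-0.03,-0.03,0.0,0.0,-0.19,0.05],[0.52,-0.02,-0.03,0.0,0.0,-0.19,0.05],[0.52,-0.02,-0.03,0.0,0.0,-0.19,0.05],[0.52,-0.01,-0.03,0.0,0.0,-0.19,0.05]]]
[[[0.52,0.0,-0.03,0.0,0.0,-0.19,0.05],[0.52,0.01,-0.03,0.0,0.0,-0.19,0.05],[0.52,0.02,-0.03,0.0,0.0,-0.19,0.05],[0.52,0.03,-0.03,0.0,0.0,-0.19,0.05],[0.52,0.04,-0.03,0.0,0.0,-0.19,0.05]]]
[[[0.52,0.05,-0.03,0.0,0.0,-0.19,0.05],[0.52,0.06,-0.03,0.0,0.0,-0.19,0.05],[0.52,0.07,-0.03,0.0,0.0,-0.19,0.05],[0.34,0.06,-0.02,0.0,0.0,-0.13,0.05],[0.17,0.03,-0.01,0.0,0.0,-0.06,0.05]]]
13.511988435323946 29.999597668647766 [array([ 0.5716, -0.2473,  0.1007]), array([ 0.5716, -0.2473,  0.1007])]
```

>>> play_rows(
  motion=[
    [[0.17,-0.03,-0.02,0,0,-0.06,0.05],[0.34,-0.05,-0.02,0,0,-0.13,0.05],[0.52,-0.07,-0.03,0,0,-0.19,0.05],[0.52,-0.06,-0.03,0,0,-0.19,0.05],[0.52,-0.05,-0.03,0,0,-0.19,0.05]],
  ],
)

```text
time: 5.3
eef_pos: [0.5677, -0.1927, 0.099]
eef_rot: [0.72, 0.694, -0.0, -0.001]
wrist_force: [-0.2, 1.0, -0.5]
opening: 0.143
grasp_force: 30.0
```

>>> play_rows(
  motion=[
    [[0.52,-0.04,-0.03,0,0,-0.19,0.05],[0.52,-0.03,-0.03,0,0,-0.19,0.05],[0.52,-0.02,-0.03,0,0,-0.19,0.05],[0.52,-0.02,-0.03,0,0,-0.19,0.05],[0.52,-0.01,-0.03,0,0,-0.19,0.05]],
  ],
)

```text
time: 5.8
eef_pos: [0.5654, -0.1284, 0.1041]
eef_rot: [0.686, 0.727, 0.0, 0.0]
wrist_force: [-1.1, -0.4, -1.0]
opening: 0.141
grasp_force: 30.0
```

>>> play_rows(
  motion=[
    [[0.52,0,-0.03,0,0,-0.19,0.05],[0.52,0.01,-0.03,0,0,-0.19,0.05],[0.52,0.02,-0.03,0,0,-0.19,0.05],[0.52,0.03,-0.03,0,0,-0.19,0.05],[0.52,0.04,-0.03,0,0,-0.19,0.05]],
  ],
)

```text
time: 6.3
eef_pos: [0.5618, -0.0635, 0.1078]
eef_rot: [0.651, 0.759, -0.0, 0.0]
wrist_force: [-0.6, -1.1, -1.1]
opening: 0.141
grasp_force: 30.0
```

>>> play_rows(
  motion=[
    [[0.52,0.05,-0.03,0,0,-0.19,0.05],[0.52,0.06,-0.03,0,0,-0.19,0.05],[0.52,0.07,-0.03,0,0,-0.19,0.05],[0.34,0.06,-0.02,0,0,-0.13,0.05],[0.17,0.03,-0.01,0,0,-0.06,0.05]],
  ],
)

```text
time: 6.8
eef_pos: [0.5592, -0.0114, 0.1108]
eef_rot: [0.622, 0.783, 0.0, 0.0]
wrist_force: [0.1, -0.5, -1.5]
opening: 0.144
grasp_force: 30.0
```

>>> play_rows(
  motion=[
    [[0,0,0,0,0,0,0.05],[0,0,0,0,0,0,0.05],[0,0,0,0,0,0,0.05],[0,0,0,0,0,0,0.05],[0,0,0,0,0,0,0.05]],
  ],
)

```text
time: 7.3
eef_pos: [0.5592, -0.0128, 0.1107]
eef_rot: [0.623, 0.782, -0.0, 0.0]
wrist_force: [0.5, 0.6, -1.3]
opening: 0.142
grasp_force: 30.0
```

```bash
python3 plan.py 0.5608 -0.0125 0.070 12.8 5 0.05
python3 - <<'E'
from h import *
s=snap('side'); c=s['pixels'][130:290,220:380]; cv2.imwrite('pics/s2c.png',cv2.cvtColor(cv2.resize(c,None,fx=3.5,fy=3.5,interpolation=cv2.INTER_CUBIC),cv2.COLOR_RGB2BGR))
E
```

```text
at [ 0.5592 -0.0128  0.1107] toolY 12.97 tilt [-0.     -0.0002] F [ 0.52  0.58 -1.26] t 7.3 q6 -0.35
max step mm 13.56690645910539 rot 0.000988711689998188
[[[-0.0,0.01,0.18,-0.0,0.0,0.0,0.05],[-0.0,0.01,0.36,-0.0,0.0,0.01,0.05],[-0.0,0.02,0.54,-0.0,0.0,0.01,0.05],[-0.0,0.01,0.36,-0.0,0.0,0.01,0.05],[-0.0,0.01,0.18,-0.0,0.0,0.0,0.05]]]
```

View pics/s2c.png

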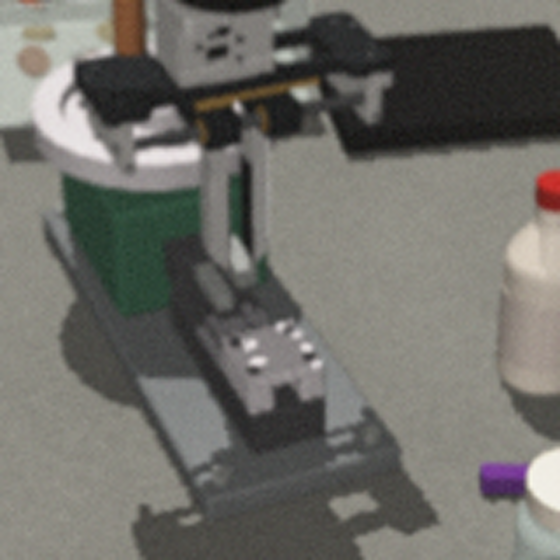

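```bash
cat > m3.py <<'E'
from h import *
ps=[]; yaw=np.radians(12.8); ex=np.array([np.cos(yaw),np.sin(yaw)]); ey=np.array([-ex[1],ex[0]]); T=np.array([.5607,-.0125])
for n in('side','top','side','top','side'):
    s=snap(n); o=ctrl.observe(); ps.append(o['eef_pos']); P=cloud(s); q=P[...,:2]-T; a=q@ex; b=q@ey; z=P[...,2]
    if n=='top': continue
    tz=o['eef_pos'][2]
    for lo,hi in((.001,.012),(.012,.025),(.025,.05)):
        m=(z>tz+lo)&(z<tz+hi)&(abs(a)<.03)&(abs(b)<.03); h=np.sort(a[m])
        if len(h)>5: print('fingers',lo,len(h),'extent',np.percentile(h,[0,2,98,100]).round(4),'mid',((h[0]+h[-1])/2).round(4),'y med',np.median(b[m]).round(4),'ymin',np.percentile(b[m],2).round(4))
    m=(abs(z-.075)<.004)&(abs(a)<.04)&(b<-.02)&(b>-.09); h=a[m]; print('housing',len(h),np.percentile(h,[1,99]).round(4),(h.min()+h.max())/2)
p=np.mean(ps,0); print('mean pose',p.round(4),np.std(ps,0).round(4),'press dx,dy from trough',((p[:2]-T)@ex).round(4),((p[:2]-T)@ey).round(4))
E
python3 m3.py
```

```text
fingers 0.001 90 extent [-0.0196 -0.0192  0.0132  0.0155] mid -0.0021 y med -0.0077 ymin -0.0188
fingers 0.012 79 extent [-0.0211 -0.0207  0.0165  0.0171] mid -0.002 y med -0.0071 ymin -0.0121
fingers 0.025 166 extent [-0.0213 -0.0208  0.0164  0.0176] mid -0.0019 y med -0.0073 ymin -0.011
housing 355 [-0.0242  0.0241] 0.00020690353918982954
fingers 0.001 92 extent [-0.0205 -0.0201  0.0157  0.0177] mid -0.0014 y med -0.0072 ymin -0.0181
fingers 0.012 82 extent [-0.0218 -0.0205  0.0166  0.0168] mid -0.0025 y med -0.0069 ymin -0.0107
fingers 0.025 162 extent [-0.0214 -0.0209  0.0169  0.0171] mid -0.0021 y med -0.0068 ymin -0.0105
housing 354 [-0.0238  0.0246] 0.0004211361395528544
fingers 0.001 92 extent [-0.0206 -0.019   0.0134  0.0175] mid -0.0015 y med -0.0074 ymin -0.0193
fingers 0.012 81 extent [-0.0214 -0.0209  0.0162  0.0163] mid -0.0025 y med -0.0069 ymin -0.0105
fingers 0.025 165 extent [-0.0215 -0.021   0.0166  0.0182] mid -0.0016 y med -0.0073 ymin -0.0111
housing 353 [-0.024   0.0237] 0.0001706434480985685
mean pose [ 0.5592 -0.0126  0.1107] [0.     0.0001 0.    ] press dx,dy from trough -0.0015 0.0003
```

>>> play_rows(
  motion=[
    [[0,0.08,0.2,0,0,0.01,0.05],[0,0,0.4,0,0,0,0.05],[0,0,0.5,0,0,0,0.05],[0,0,0.4,0,0,0,0.05],[0,0,0.2,0,0,0,0.05]],
  ],
)

```text
time: 8.1
eef_pos: [0.5598, -0.0118, 0.0658]
eef_rot: [0.623, 0.782, -0.001, -0.002]
wrist_force: [-0.4, -0.1, -1.2]
opening: 0.143
grasp_force: 30.0
```

```bash
python3 m3.py
```

```text
fingers 0.001 108 extent [-0.0231 -0.0221  0.019   0.025 ] mid 0.001 y med -0.0079 ymin -0.0298
fingers 0.012 78 extent [-0.0205 -0.0202  0.0162  0.017 ] mid -0.0017 y med -0.0063 ymin -0.0098
fingers 0.025 147 extent [-0.0209 -0.0202  0.0169  0.0175] mid -0.0017 y med -0.0062 ymin -0.01
housing 351 [-0.0238  0.0237] 0.00036373378803050173
fingers 0.001 116 extent [-0.0235 -0.0214  0.0185  0.0252] mid 0.0009 y med -0.0075 ymin -0.0296
fingers 0.012 74 extent [-0.0204 -0.0201  0.0162  0.0174] mid -0.0015 y med -0.0058 ymin -0.0108
fingers 0.025 147 extent [-0.0203 -0.0199  0.0163  0.0177] mid -0.0013 y med -0.0062 ymin -0.0105
housing 356 [-0.0238  0.0235] 0.000557363400655703
fingers 0.001 114 extent [-0.0233 -0.0203  0.0196  0.0239] mid 0.0003 y med -0.0075 ymin -0.0297
fingers 0.012 76 extent [-0.0192 -0.0186  0.0196  0.0209] mid 0.0009 y med -0.0062 ymin -0.0106
fingers 0.025 147 extent [-0.0195 -0.019   0.0188  0.0199] mid 0.0002 y med -0.0071 ymin -0.011
housing 359 [-0.0239  0.0236] 0.0001808298940373862
mean pose [ 0.5606 -0.0119  0.0673] [0.0007 0.0001 0.0011] press dx,dy from trough 0.0001 0.0006
```

>>> play_rows(
  motion=[
    [[0,0,0.1,0,0,0,0.05],[0,0,0.12,0,0,0,0.05],[0,0,0.06,0,0,0,0.05],[0,0,0,0,0,0,0.05],[0,0,0,0,0,0,0.05]],
  ],
)

```text
time: 8.85
eef_pos: [0.5611, -0.012, 0.0612]
eef_rot: [0.623, 0.782, -0.0, -0.0]
wrist_force: [0.3, 0.8, -0.2]
opening: 0.148
grasp_force: 30.0
```

```bash
python3 m3.py | tail -5; python3 -c "
from h import *
o=ctrl.observe();print(o['wrist_force'],o['eef_pos'],o['time'])"
```

```text
fingers 0.001 79 extent [-0.0234 -0.0203  0.0173  0.0182] mid -0.0026 y med -0.0072 ymin -0.0212
fingers 0.012 94 extent [-0.0194 -0.0189  0.0195  0.0237] mid 0.0022 y med -0.0075 ymin -0.0295
fingers 0.025 151 extent [-0.0196 -0.0191  0.0189  0.0204] mid 0.0004 y med -0.0071 ymin -0.0113
housing 356 [-0.0239  0.0236] 0.0009654106815666814
mean pose [ 0.5612 -0.012   0.0613] [0. 0. 0.] press dx,dy from trough 0.0006 0.0004
[ 0.40494746  0.40765268 -1.14587732] [ 0.56122609 -0.0120053   0.06133398] 9.1
```

>>> play_rows(
  motion=[
    [[0,0,0.03,0,0,0,0.05],[0,0,0.03,0,0,0,0.05],[0,0,0.02,0,0,0,0.05],[0,0,0,0,0,0,0.05],[0,0,0,0,0,0,0.05]],
  ],
)

```text
time: 9.6
eef_pos: [0.5612, -0.012, 0.0597]
eef_rot: [0.623, 0.782, 0.0, 0.0]
wrist_force: [-1.6, 0.3, 3.4]
opening: 0.143
grasp_force: 30.0
```

Contact force came at the expected floor height, so the bolt is seated. Releasing and lifting.

>>> play_rows(
  motion=[
    [[0,0,0,0,0,0,0.3],[0,0,0,0,0,0,0.3],[0,0,0,0,0,0,0.3],[0,0,-0.1,0,0,0,0.3],[0,0,-0.3,0,0,0,0.3]],
  ],
)

```text
time: 10.1
eef_pos: [0.5605, -0.0119, 0.0685]
eef_rot: [0.623, 0.782, -0.001, -0.001]
wrist_force: [0.7, -0.3, -0.3]
opening: 0.3
grasp_force: 0.0
```

>>> play_rows(
  motion=[
    [[0,0,-0.6,0,0,0,0.3],[0,0,-1,0,0,0,0.3],[0,0,-1,0,0,0,0.3],[0,0,-1,0,0,0,0.3],[0,0,-1,0,0,0,0.3]],
  ],
)

```text
time: 10.6
eef_pos: [0.5614, -0.012, 0.187]
eef_rot: [0.623, 0.782, 0.001, 0.001]
wrist_force: [0.3, 0.4, 0.3]
opening: 0.305
grasp_force: 0.0
```

>>> play_rows(
  motion=[
    [[0,0,-1,0,0,0,0],[0,0,-1,0,0,0,0],[-0.1,0,-0.6,0,0,0,0],[-0.5,0,0,0,0,0,0],[-1,0,0,0,0,0,0]],
  ],
)

```text
time: 11.1
eef_pos: [0.5705, -0.0508, 0.2507]
eef_rot: [0.622, 0.783, 0.001, 0.001]
wrist_force: [0.0, 0.1, -0.9]
opening: 0.003
grasp_force: 0.0
```

>>> play_rows(
  motion=[
    [[-1,0,0,0,0,0,0],[-1,0,0,0,0,0,0],[-0.5,0,0,0,0,0,0],[0,0,0,0,0,0,0],[0,0,0,0,0,0,0]],
  ],
)

```text
time: 11.6
eef_pos: [0.5839, -0.1116, 0.2489]
eef_rot: [0.623, 0.782, 0.0, -0.001]
wrist_force: [0.0, 0.2, -0.6]
opening: 0.004
grasp_force: 0.0
```

Run:
```python
from h import *
s=snap('top'); c=s['pixels'][200:300,190:360]; a=cv2.resize(c,None,fx=4,fy=4,interpolation=cv2.INTER_CUBIC)
cv2.imwrite('pics/t3.png',cv2.cvtColor(a,cv2.COLOR_RGB2BGR))
o=ctrl.observe(); print(o['eef_pos'],o['qpos'],o['time'],o['opening'])
P=cloud(s); z=P[...,2]; yaw=np.radians(12.8); ex=np.array([np.cos(yaw),np.sin(yaw)]); ey=np.array([-ex[1],ex[0]]); T=np.array([.5607,-.0125]); q=P[...,:2]-T; a=q@ex; b=q@ey
g=s['pixels'].mean(2)
m=(abs(a)<.03)&(abs(b)<.035)&(abs(z-.065)<.004); print('bolt top',m.sum(),a[m].mean(),b[m].mean(),np.percentile(b[m],[2,98]),np.median(z[m]))
```

```text
[ 0.58391114 -0.11119119  0.24910505] [-2.83813405e-01  1.83793939e-01  1.17699895e+00  4.75343156e-04
  1.78132525e+00 -5.10252770e-01] 11.65 0.0051568660113297145
bolt top 45 0.0006857277340249793 0.015445075003694835 [0.00247498 0.03336104] 0.06503768364747287
```

View pics/t3.png

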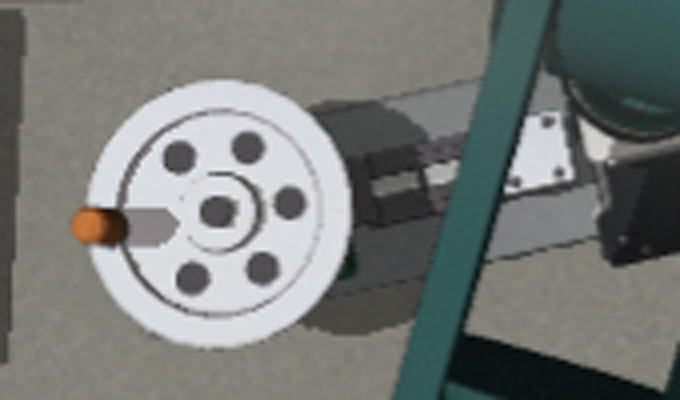

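Between the arm links the bolt shows at (440,175), in line with the ram at (395,185), and the handle is at (95,227). Next I'll move to just behind the handle with the fingers shut and turned so that their sides push.

```bash
python3 plan.py 0.483 0.200 0.249 -80 25 0
```

```text
at [ 0.5839 -0.1112  0.2491] toolY 12.98 tilt [-0.0004  0.0006] F [-0.78 -0.97  0.  ] t 11.65 q6 -0.51
max step mm 14.223640896706867 rot 0.07055661292041897
[[[0.19,-0.02,0.0,-0.0,-0.0,0.24,0.0],[0.38,-0.04,0.0,-0.0,-0.0,0.47,0.0],[0.56,-0.09,0.0,-0.0,-0.0,0.71,0.0],[0.55,-0.13,0.0,-0.0,-0.0,0.71,0.0],[0.54,-0.17,0.0,-0.0,-0.0,0.71,0.0]]]
[[[0.53,-0.21,0.0,-0.0,-0.0,0.71,0.0],[0.51,-0.24,0.0,-0.0,-0.0,0.71,0.0],[0.5,-0.28,0.0,-0.0,-0.0,0.71,0.0],[0.48,-0.31,0.0,-0.0,-0.0,0.71,0.0],[0.45,-0.34,0.0,-0.0,-0.0,0.71,0.0]]]
[[[0.43,-0.38,0.0,-0.0,-0.0,0.71,0.0],[0.4,-0.41,0.0,-0.0,-0.0,0.71,0.0],[0.37,-0.43,0.0,-0.0,-0.0,0.71,0.0],[0.34,-0.46,0.0,-0.0,-0.0,0.71,0.0],[0.31,-0.48,0.0,-0.0,-0.0,0.71,0.0]]]
[[[0.27,-0.5,0.0,-0.0,-0.0,0.71,0.0],[0.23,-0.52,0.0,-0.0,-0.0,0.71,0.0],[0.2,-0.53,0.0,-0.0,-0.0,0.71,0.0],[0.16,-0.55,0.0,-0.0,-0.0,0.71,0.0],[0.12,-0.56,0.0,-0.0,-0.0,0.71,0.0]]]
[[[0.08,-0.56,0.0,-0.0,-0.0,0.71,0.0],[0.04,-0.57,0.0,-0.0,-0.0,0.71,0.0],[0.0,-0.57,0.0,-0.0,-0.0,0.71,0.0],[-0.03,-0.38,0.0,-0.0,-0.0,0.47,0.0],[-0.02,-0.19,0.0,-0.0,-0.0,0.24,0.0]]]
```

>>> play_rows(
  motion=[
    [[0.19,-0.02,0,0,0,0.24,0],[0.38,-0.04,0,0,0,0.47,0],[0.56,-0.09,0,0,0,0.71,0],[0.55,-0.13,0,0,0,0.71,0],[0.54,-0.17,0,0,0,0.71,0]],
  ],
  force=40,
)

```text
time: 12.15
eef_pos: [0.566, -0.0561, 0.2495]
eef_rot: [0.728, 0.686, 0.0, 0.0]
wrist_force: [-0.4, 0.6, -0.0]
opening: 0.004
grasp_force: 0.0
```

>>> play_rows(
  motion=[
    [[0.53,-0.21,0,0,0,0.71,0],[0.51,-0.24,0,0,0,0.71,0],[0.5,-0.28,0,0,0,0.71,0],[0.48,-0.31,0,0,0,0.71,0],[0.45,-0.34,0,0,0,0.71,0]],
  ],
)

```text
time: 12.65
eef_pos: [0.5442, 0.0116, 0.2495]
eef_rot: [0.837, 0.547, 0.0, 0.0]
wrist_force: [0.8, 0.4, 1.0]
opening: 0.006
grasp_force: 0.0
```

>>> play_rows(
  motion=[
    [[0.43,-0.38,0,0,0,0.71,0],[0.4,-0.41,0,0,0,0.71,0],[0.37,-0.43,0,0,0,0.71,0],[0.34,-0.46,0,0,0,0.71,0],[0.31,-0.48,0,0,0,0.71,0]],
  ],
)

```text
time: 13.15
eef_pos: [0.5224, 0.0796, 0.2496]
eef_rot: [0.921, 0.39, 0.0, -0.0]
wrist_force: [-0.6, 0.4, -0.2]
opening: 0.007
grasp_force: 0.0
```

>>> play_rows(
  motion=[
    [[0.27,-0.5,0,0,0,0.71,0],[0.23,-0.52,0,0,0,0.71,0],[0.2,-0.53,0,0,0,0.71,0],[0.16,-0.55,0,0,0,0.71,0],[0.12,-0.56,0,0,0,0.71,0]],
  ],
)

```text
time: 13.65
eef_pos: [0.5007, 0.1474, 0.2496]
eef_rot: [0.975, 0.222, 0.0, -0.0]
wrist_force: [1.1, 0.6, -0.2]
opening: 0.003
grasp_force: 0.0
```

>>> play_rows(
  motion=[
    [[0.08,-0.56,0,0,0,0.71,0],[0.04,-0.57,0,0,0,0.71,0],[0,-0.57,0,0,0,0.71,0],[-0.03,-0.38,0,0,0,0.47,0],[-0.02,-0.19,0,0,0,0.24,0]],
  ],
)

```text
time: 14.15
eef_pos: [0.4833, 0.2019, 0.2496]
eef_rot: [0.997, 0.083, 0.0, -0.0]
wrist_force: [-0.2, -0.3, -0.0]
opening: 0.007
grasp_force: 0.0
```

```bash
python3 - <<'E'
from h import *
s=snap('side'); c=s['pixels'][110:270,210:370]; cv2.imwrite('pics/s4.png',cv2.cvtColor(cv2.resize(c,None,fx=3.5,fy=3.5,interpolation=cv2.INTER_CUBIC),cv2.COLOR_RGB2BGR))
E
python3 plan.py 0.483 0.200 0.162 -80 10 0
```

```text
at [0.4832 0.2022 0.2495] toolY -80.51 tilt [0.0001 0.001 ] F [-0.08  0.41 -0.52] t 14.2 q6 1.69
max step mm 10.945255916333421 rot 0.0011306239861293996
[[[-0.0,0.0,0.15,-0.0,-0.0,-0.0,0.0],[-0.0,0.01,0.29,-0.0,-0.0,-0.01,0.0],[-0.0,0.01,0.44,-0.0,-0.0,-0.01,0.0],[-0.0,0.01,0.44,-0.0,-0.0,-0.01,0.0],[-0.0,0.01,0.44,-0.0,-0.0,-0.01,0.0]]]
[[[-0.0,0.01,0.44,-0.0,-0.0,-0.01,0.0],[-0.0,0.01,0.44,-0.0,-0.0,-0.01,0.0],[-0.0,0.01,0.44,-0.0,-0.0,-0.01,0.0],[-0.0,0.01,0.29,-0.0,-0.0,-0.01,0.0],[-0.0,0.0,0.15,-0.0,-0.0,-0.0,0.0]]]
```

View pics/s4.png

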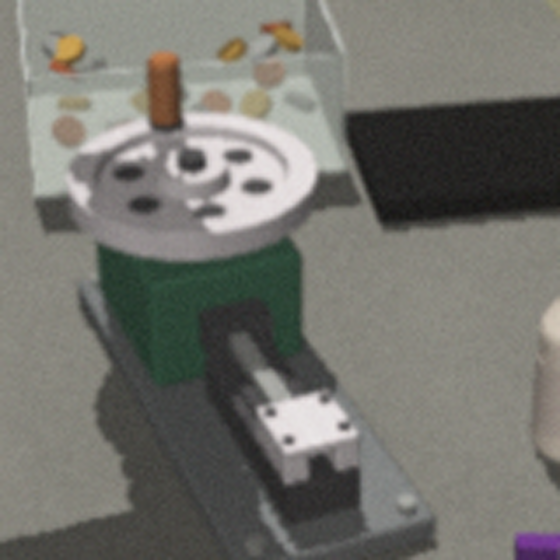

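The bolt lies in the trough at (268,382), between ram and housing, and the handle at (165,80) is untouched. Now down beside it.

>>> play_rows(
  motion=[
    [[0,0,0.15,0,0,0,0],[0,0.01,0.3,0,0,-0.01,0],[0,0.01,0.44,0,0,-0.01,0],[0,0.01,0.44,0,0,-0.01,0],[0,0.01,0.44,0,0,-0.01,0]],
  ],
)

```text
time: 14.7
eef_pos: [0.4843, 0.1987, 0.2033]
eef_rot: [0.996, 0.084, -0.001, 0.0]
wrist_force: [-0.4, -0.2, -0.1]
opening: 0.001
grasp_force: 0.0
```

>>> play_rows(
  motion=[
    [[0,0.01,0.44,0,0,-0.01,0],[0,0.01,0.44,0,0,-0.01,0],[0,0.01,0.44,0,0,-0.01,0],[0,0,0.3,0,0,0,0],[0,0,0.15,0,0,0,0]],
  ],
)

```text
time: 15.2
eef_pos: [0.4844, 0.1982, 0.1595]
eef_rot: [0.996, 0.085, -0.001, 0.0]
wrist_force: [-0.4, -0.3, -0.4]
opening: 0.004
grasp_force: 0.0
```

>>> play_rows(
  motion=[
    [[0.06,0,0,0,0,0,0],[0.08,0,0,0,0,0,0],[0.08,0,0,0,0,0,0],[0.06,0,0,0,0,0,0],[0,0,0,0,0,0,0]],
  ],
)

```text
time: 15.7
eef_pos: [0.4921, 0.1996, 0.161]
eef_rot: [0.996, 0.085, 0.0, -0.0]
wrist_force: [0.9, -1.3, 0.1]
opening: 0.005
grasp_force: 0.0
```

>>> play_rows(
  motion=[
    [[0.04,0,0,0,0,0,0],[0.04,0,0,0,0,0,0],[0.04,0,0,0,0,0,0],[0.02,0,0,0,0,0,0],[0,0,0,0,0,0,0]],
  ],
)

```text
time: 16.2
eef_pos: [0.4951, 0.2001, 0.1606]
eef_rot: [0.996, 0.085, -0.0, 0.0]
wrist_force: [0.2, -0.4, -0.8]
opening: 0.004
grasp_force: 0.0
```

>>> play_rows(
  motion=[
    [[0.03,0,0,0,0,0,0],[0.03,0,0,0,0,0,0],[0.03,0,0,0,0,0,0],[0.02,0,0,0,0,0,0],[0,0,0,0,0,0,0]],
  ],
)

```text
time: 16.7
eef_pos: [0.497, 0.2005, 0.1607]
eef_rot: [0.996, 0.085, -0.001, 0.0]
wrist_force: [-4.2, -0.4, 2.1]
opening: 0.005
grasp_force: 1.8
```

```bash
cat > path.py <<'E'
from h import *
from scipy.optimize import brentq
o=ctrl.observe(); p=np.array(o['eef_pos'][:2]); M=R.from_quat(o['eef_rot']).as_matrix(); tx,ty=M[:2,0],M[:2,1]
ctr=np.array([.5266,.1377]); hx,hy=.008,.0125
def d(u):
    c=np.array([abs(u@tx),abs(u@ty)])
    return brentq(lambda s:np.hypot(*np.maximum(s*c-[hx,hy],0))-.012,.012,.05)
def C(f):
    f=np.radians(f); t=np.array([np.sin(f),-np.cos(f)]); return ctr+.07*np.array([np.cos(f),np.sin(f)])-d(t)*t
if __name__=='__main__':
    w=np.r_[1,2,np.full(111,3),2.5,2,1,.7]; f=98.2-np.cumsum(w); print(len(f),f[-1])
    dz=(.162-o['eef_pos'][2])
    q=np.array([C(98.2)]+[C(a) for a in f]); e=np.maximum(0,1-np.arange(len(q))/12)[:,None]*(p-q[0]); q=q+e
    q=np.c_[q@tx,q@ty]/.025; cum=np.round(q-q[0],2); r=np.diff(cum,axis=0)
    print('max step',np.abs(r).max(),'tool x ang',np.degrees(np.arctan2(tx[1],tx[0])))
    for i in range(0,len(r),5): print(i//5,f[min(i+4,len(f)-1)].round(1),q[min(i+5,len(f))]@np.array([tx,ty])*.025, '[['+','.join('[%g,%g,0,0,0,0,0]'%(round(a,2)+0,round(b,2)+0) for a,b in r[i:i+5])+']]')
E
python3 path.py
```

```text
117 -244.0
max step 0.16000000000000014 tool x ang 9.7962568190752
0 86.2 [0.51080978 0.20680807] [[[0.05,-0.02,0,0,0,0,0],[0.1,-0.04,0,0,0,0,0],[0.15,-0.04,0,0,0,0,0],[0.14,-0.03,0,0,0,0,0],[0.15,-0.02,0,0,0,0,0]]]
1 71.2 [0.5276228  0.21070545] [[[0.14,-0.02,0,0,0,0,0],[0.14,-0.01,0,0,0,0,0],[0.14,-0.01,0,0,0,0,0],[0.13,0,0,0,0,0,0],[0.14,0,0,0,0,0,0]]]
2 56.2 [0.5440322  0.21026574] [[[0.13,0,0,0,0,0,0],[0.12,0.01,0,0,0,0,0],[0.13,0.03,0,0,0,0,0],[0.13,0.04,0,0,0,0,0],[0.13,0.05,0,0,0,0,0]]]
3 41.2 [0.561592   0.20399764] [[[0.13,0.05,0,0,0,0,0],[0.13,0.06,0,0,0,0,0],[0.13,0.08,0,0,0,0,0],[0.13,0.08,0,0,0,0,0],[0.13,0.09,0,0,0,0,0]]]
4 26.2 [0.57812997 0.19152056] [[[0.12,0.1,0,0,0,0,0],[0.12,0.12,0,0,0,0,0],[0.12,0.12,0,0,0,0,0],[0.11,0.13,0,0,0,0,0],[0.1,0.14,0,0,0,0,0]]]
5 11.2 [0.59050441 0.17533656] [[[0.09,0.14,0,0,0,0,0],[0.08,0.14,0,0,0,0,0],[0.08,0.15,0,0,0,0,0],[0.07,0.14,0,0,0,0,0],[0.05,0.15,0,0,0,0,0]]]
6 -3.8 [0.59811433 0.15821132] [[[0.06,0.15,0,0,0,0,0],[0.04,0.14,0,0,0,0,0],[0.04,0.15,0,0,0,0,0],[0.03,0.14,0,0,0,0,0],[0.02,0.15,0,0,0,0,0]]]
7 -18.8 [0.60148667 0.
[... 1803 characters left out ...]
,0,0,0]]]
19 -198.8 [0.4517093  0.13492685] [[[-0.02,-0.14,0,0,0,0,0],[-0.01,-0.14,0,0,0,0,0],[0,-0.15,0,0,0,0,0],[0,-0.14,0,0,0,0,0],[0.02,-0.15,0,0,0,0,0]]]
20 -213.8 [0.45383667 0.15484209] [[[0.02,-0.15,0,0,0,0,0],[0.04,-0.16,0,0,0,0,0],[0.04,-0.15,0,0,0,0,0],[0.05,-0.16,0,0,0,0,0],[0.07,-0.15,0,0,0,0,0]]]
21 -228.8 [0.46285896 0.17493393] [[[0.07,-0.16,0,0,0,0,0],[0.09,-0.15,0,0,0,0,0],[0.1,-0.14,0,0,0,0,0],[0.11,-0.15,0,0,0,0,0],[0.12,-0.13,0,0,0,0,0]]]
22 -242.3 [0.47545012 0.1899072 ] [[[0.13,-0.13,0,0,0,0,0],[0.13,-0.12,0,0,0,0,0],[0.13,-0.11,0,0,0,0,0],[0.12,-0.09,0,0,0,0,0],[0.09,-0.06,0,0,0,0,0]]]
23 -244.0 [0.4771926  0.19148508] [[[0.05,-0.03,0,0,0,0,0],[0.03,-0.02,0,0,0,0,0]]]
```

>>> play_rows(
  motion=[
    [[0.05,-0.02,0,0,0,0,0],[0.1,-0.04,0,0,0,0,0],[0.15,-0.04,0,0,0,0,0],[0.14,-0.03,0,0,0,0,0],[0.15,-0.02,0,0,0,0,0]],
  ],
)

```text
time: 17.2
eef_pos: [0.5115, 0.207, 0.1606]
eef_rot: [0.996, 0.085, -0.001, -0.0]
wrist_force: [-4.7, -0.2, 2.9]
opening: 0.003
grasp_force: 2.6
```

>>> play_rows(
  motion=[
    [[0.14,-0.02,0,0,0,0,0],[0.14,-0.01,0,0,0,0,0],[0.14,-0.01,0,0,0,0,0],[0.13,0,0,0,0,0,0],[0.14,0,0,0,0,0,0]],
  ],
)

```text
time: 17.7
eef_pos: [0.5279, 0.2106, 0.1606]
eef_rot: [0.996, 0.085, -0.001, 0.0]
wrist_force: [-6.0, -1.7, 3.1]
opening: 0.004
grasp_force: 3.2
```

>>> play_rows(
  motion=[
    [[0.13,0,0,0,0,0,0],[0.12,0.01,0,0,0,0,0],[0.13,0.03,0,0,0,0,0],[0.13,0.04,0,0,0,0,0],[0.13,0.05,0,0,0,0,0]],
  ],
)

```text
time: 18.2
eef_pos: [0.5445, 0.2119, 0.1606]
eef_rot: [0.996, 0.086, -0.001, -0.002]
wrist_force: [-4.7, 3.1, 2.1]
opening: 0.007
grasp_force: 3.0
```

>>> play_rows(
  motion=[
    [[0.13,0.05,0,0,0,0,0],[0.13,0.06,0,0,0,0,0],[0.13,0.08,0,0,0,0,0],[0.13,0.08,0,0,0,0,0],[0.13,0.09,0,0,0,0,0]],
  ],
)

```text
time: 18.7
eef_pos: [0.563, 0.2074, 0.1607]
eef_rot: [0.996, 0.086, 0.001, -0.003]
wrist_force: [-1.7, 6.3, 0.8]
opening: 0.003
grasp_force: 3.5
```

>>> play_rows(
  motion=[
    [[0.12,0.1,0,0,0,0,0],[0.12,0.12,0,0,0,0,0],[0.12,0.12,0,0,0,0,0],[0.11,0.13,0,0,0,0,0],[0.1,0.14,0,0,0,0,0]],
  ],
)

```text
time: 19.2
eef_pos: [0.5803, 0.1952, 0.1608]
eef_rot: [0.996, 0.087, 0.002, -0.003]
wrist_force: [-0.8, 7.9, 1.2]
opening: 0.003
grasp_force: 3.7
```

>>> play_rows(
  motion=[
    [[0.09,0.14,0,0,0,0,0],[0.08,0.14,0,0,0,0,0],[0.08,0.15,0,0,0,0,0],[0.07,0.14,0,0,0,0,0],[0.05,0.15,0,0,0,0,0]],
  ],
)

```text
time: 19.7
eef_pos: [0.5925, 0.1789, 0.1607]
eef_rot: [0.996, 0.086, 0.002, -0.003]
wrist_force: [-1.2, 6.2, -1.1]
opening: 0.005
grasp_force: 3.5
```

>>> play_rows(
  motion=[
    [[0.06,0.15,0,0,0,0,0],[0.04,0.14,0,0,0,0,0],[0.04,0.15,0,0,0,0,0],[0.03,0.14,0,0,0,0,0],[0.02,0.15,0,0,0,0,0]],
  ],
)

```text
time: 20.2
eef_pos: [0.6003, 0.1616, 0.1607]
eef_rot: [0.996, 0.086, 0.002, -0.003]
wrist_force: [0.4, 6.5, -1.1]
opening: 0.007
grasp_force: 3.5
```

```bash
cat > chk.py <<'E'
from h import *
s=snap('top'); o=ctrl.observe(); hsv=cv2.cvtColor(s['pixels'],cv2.COLOR_RGB2HSV); P=cloud(s); z=P[...,2]
m=(hsv[...,1]>110)&(hsv[...,0]<17)&(z>.18)&(z<.215)&(s['z_map']>0); m[:, :190]=0; m[:,290:]=0; v,u=np.nonzero(m)
print('p',o['eef_pos'].round(4),'F',o['wrist_force'].round(1),o['time'])
if len(u):
    w=onplane(s,np.c_[u,v],.198)[:,:2]; c=(w.min(0)+w.max(0))/2-[.5266,.1377]; print('handle',len(u),np.hypot(*c).round(4),np.degrees(np.arctan2(c[1],c[0])).round(1))
s=snap('side'); c=s['pixels'][110:270,210:370]; cv2.imwrite('pics/c%d.png'%(o['time']*10),cv2.cvtColor(cv2.resize(c,None,fx=3.5,fy=3.5,interpolation=cv2.INTER_CUBIC),cv2.COLOR_RGB2BGR))
E
python3 chk.py; ls pics
```

```text
p [0.6005 0.1607 0.1606] F [-0.2  5.7  0.3] 20.25
handle 7 0.0689 -3.6
c202.png
crop0.png
s1.png
s1c.png
s2c.png
s4.png
side0.png
t3.png
top0.png
```

>>> play_rows(
  motion=[
    [[0.01,0.14,0,0,0,0,0],[0.02,0.14,0,0,0,0,0],[0,0.14,0,0,0,0,0],[-0.01,0.15,0,0,0,0,0],[-0.01,0.15,0,0,0,0,0]],
  ],
)

```text
time: 20.8
eef_pos: [0.6039, 0.1438, 0.1606]
eef_rot: [0.996, 0.086, 0.002, -0.003]
wrist_force: [0.2, 6.9, 0.7]
opening: 0.003
grasp_force: 3.3
```

>>> play_rows(
  motion=[
    [[-0.02,0.15,0,0,0,0,0],[-0.04,0.15,0,0,0,0,0],[-0.04,0.16,0,0,0,0,0],[-0.05,0.15,0,0,0,0,0],[-0.07,0.16,0,0,0,0,0]],
  ],
)

```text
time: 21.3
eef_pos: [0.6034, 0.123, 0.1608]
eef_rot: [0.996, 0.086, 0.004, -0.002]
wrist_force: [4.1, 4.8, -1.8]
opening: 0.005
grasp_force: 3.1
```

>>> play_rows(
  motion=[
    [[-0.08,0.15,0,0,0,0,0],[-0.08,0.15,0,0,0,0,0],[-0.1,0.15,0,0,0,0,0],[-0.11,0.14,0,0,0,0,0],[-0.12,0.14,0,0,0,0,0]],
  ],
)

```text
time: 21.8
eef_pos: [0.5954, 0.1012, 0.1608]
eef_rot: [0.996, 0.086, 0.005, -0.0]
wrist_force: [5.9, 1.2, -2.8]
opening: 0.005
grasp_force: 3.2
```

>>> play_rows(
  motion=[
    [[-0.13,0.13,0,0,0,0,0],[-0.13,0.12,0,0,0,0,0],[-0.13,0.11,0,0,0,0,0],[-0.14,0.1,0,0,0,0,0],[-0.14,0.09,0,0,0,0,0]],
  ],
)

```text
time: 22.3
eef_pos: [0.5809, 0.0841, 0.1608]
eef_rot: [0.996, 0.085, 0.004, 0.0]
wrist_force: [5.3, 0.8, -1.9]
opening: 0.004
grasp_force: 2.6
```

>>> play_rows(
  motion=[
    [[-0.14,0.08,0,0,0,0,0],[-0.14,0.08,0,0,0,0,0],[-0.15,0.06,0,0,0,0,0],[-0.15,0.06,0,0,0,0,0],[-0.14,0.05,0,0,0,0,0]],
  ],
)

```text
time: 22.8
eef_pos: [0.5611, 0.0727, 0.1607]
eef_rot: [0.996, 0.085, 0.001, 0.0]
wrist_force: [3.7, 0.8, -2.8]
opening: 0.007
grasp_force: 2.1
```

```bash
python3 chk.py
```

```text
p [0.5603 0.0724 0.1608] F [ 3.7  0.7 -2. ] 22.85
```

>>> play_rows(
  motion=[
    [[-0.15,0.04,0,0,0,0,0],[-0.14,0.03,0,0,0,0,0],[-0.15,0.03,0,0,0,0,0],[-0.15,0.02,0,0,0,0,0],[-0.14,0.01,0,0,0,0,0]],
  ],
)

```text
time: 23.4
eef_pos: [0.5433, 0.0666, 0.1608]
eef_rot: [0.996, 0.085, 0.001, -0.0]
wrist_force: [5.4, 0.5, -2.3]
opening: 0.004
grasp_force: 2.6
```

>>> play_rows(
  motion=[
    [[-0.14,0.01,0,0,0,0,0],[-0.14,0,0,0,0,0,0],[-0.14,0,0,0,0,0,0],[-0.13,-0.01,0,0,0,0,0],[-0.13,-0.02,0,0,0,0,0]],
  ],
)

```text
time: 23.9
eef_pos: [0.5269, 0.0645, 0.1609]
eef_rot: [0.996, 0.085, 0.001, -0.0]
wrist_force: [7.0, 2.4, -2.8]
opening: 0.003
grasp_force: 3.4
```

>>> play_rows(
  motion=[
    [[-0.13,-0.01,0,0,0,0,0],[-0.12,-0.03,0,0,0,0,0],[-0.13,-0.03,0,0,0,0,0],[-0.13,-0.03,0,0,0,0,0],[-0.13,-0.05,0,0,0,0,0]],
  ],
)

```text
time: 24.4
eef_pos: [0.5105, 0.0642, 0.161]
eef_rot: [0.996, 0.085, 0.001, 0.001]
wrist_force: [4.5, -3.6, -2.1]
opening: 0.005
grasp_force: 3.1
```

>>> play_rows(
  motion=[
    [[-0.13,-0.06,0,0,0,0,0],[-0.13,-0.06,0,0,0,0,0],[-0.14,-0.07,0,0,0,0,0],[-0.12,-0.08,0,0,0,0,0],[-0.13,-0.1,0,0,0,0,0]],
  ],
)

```text
time: 24.9
eef_pos: [0.492, 0.069, 0.161]
eef_rot: [0.996, 0.085, -0.0, 0.003]
wrist_force: [2.8, -5.6, -1.2]
opening: 0.004
grasp_force: 3.2
```

```bash
python3 chk.py
```

```text
p [0.4912 0.0693 0.1609] F [ 2.8 -4.4 -1.4] 24.95
```

>>> play_rows(
  motion=[
    [[-0.12,-0.1,0,0,0,0,0],[-0.12,-0.11,0,0,0,0,0],[-0.12,-0.12,0,0,0,0,0],[-0.11,-0.13,0,0,0,0,0],[-0.1,-0.14,0,0,0,0,0]],
  ],
)

```text
time: 25.5
eef_pos: [0.4745, 0.0807, 0.1609]
eef_rot: [0.996, 0.084, -0.001, 0.003]
wrist_force: [0.7, -6.0, 0.3]
opening: 0.004
grasp_force: 3.4
```

>>> play_rows(
  motion=[
    [[-0.09,-0.14,0,0,0,0,0],[-0.08,-0.15,0,0,0,0,0],[-0.08,-0.14,0,0,0,0,0],[-0.07,-0.15,0,0,0,0,0],[-0.06,-0.14,0,0,0,0,0]],
  ],
)

```text
time: 26.0
eef_pos: [0.4622, 0.0971, 0.1608]
eef_rot: [0.996, 0.084, -0.001, 0.003]
wrist_force: [1.7, -6.1, -0.0]
opening: 0.006
grasp_force: 3.3
```

>>> play_rows(
  motion=[
    [[-0.05,-0.15,0,0,0,0,0],[-0.04,-0.15,0,0,0,0,0],[-0.04,-0.14,0,0,0,0,0],[-0.03,-0.15,0,0,0,0,0],[-0.02,-0.14,0,0,0,0,0]],
  ],
)

```text
time: 26.5
eef_pos: [0.4547, 0.1142, 0.1608]
eef_rot: [0.996, 0.084, -0.001, 0.003]
wrist_force: [1.1, -6.6, 0.7]
opening: 0.005
grasp_force: 3.4
```

>>> play_rows(
  motion=[
    [[-0.02,-0.14,0,0,0,0,0],[-0.01,-0.14,0,0,0,0,0],[0,-0.15,0,0,0,0,0],[0,-0.14,0,0,0,0,0],[0.02,-0.15,0,0,0,0,0]],
  ],
)

```text
time: 27.0
eef_pos: [0.4503, 0.132, 0.1607]
eef_rot: [0.996, 0.084, -0.003, 0.003]
wrist_force: [-1.3, -5.8, 1.4]
opening: 0.006
grasp_force: 3.2
```

```bash
python3 chk.py
```

```text
p [0.4503 0.1327 0.1607] F [-1.6 -5.2  1. ] 27.05
```

>>> play_rows(
  motion=[
    [[0.02,-0.15,0,0,0,0,0],[0.04,-0.16,0,0,0,0,0],[0.04,-0.15,0,0,0,0,0],[0.05,-0.16,0,0,0,0,0],[0.07,-0.15,0,0,0,0,0]],
  ],
)

```text
time: 27.6
eef_pos: [0.4513, 0.1531, 0.1606]
eef_rot: [0.996, 0.085, -0.004, 0.002]
wrist_force: [-5.3, -3.6, 3.5]
opening: 0.007
grasp_force: 3.2
```

>>> play_rows(
  motion=[
    [[0.07,-0.16,0,0,0,0,0],[0.09,-0.15,0,0,0,0,0],[0.1,-0.14,0,0,0,0,0],[0.11,-0.15,0,0,0,0,0],[0.12,-0.13,0,0,0,0,0]],
  ],
)

```text
time: 28.1
eef_pos: [0.4596, 0.1745, 0.1606]
eef_rot: [0.996, 0.086, -0.005, 0.0]
wrist_force: [-6.6, -1.1, 3.4]
opening: 0.003
grasp_force: 3.4
```

>>> play_rows(
  motion=[
    [[0.13,-0.13,0,0,0,0,0],[0.12,-0.11,0,0,0,0,0],[0.1,-0.08,0,0,0,0,0],[0.06,-0.05,0,0,0,0,0],[0.03,-0.02,0,0,0,0,0]],
  ],
)

```text
time: 28.6
eef_pos: [0.4703, 0.1861, 0.1605]
eef_rot: [0.996, 0.086, -0.003, 0.0]
wrist_force: [-5.3, -1.4, 2.7]
opening: 0.002
grasp_force: 2.5
```

```bash
python3 chk.py; python3 -c "
from path import *
for f in range(-236,-262,-2): print(f,C(f).round(4))"
```

```text
p [0.4707 0.1862 0.1605] F [-4.1 -0.5  2.1] 28.65
handle 2 0.0584 130.7
-236 [0.4693 0.1835]
-238 [0.4712 0.1856]
-240 [0.4731 0.1877]
-242 [0.4751 0.1896]
-244 [0.4772 0.1915]
-246 [0.4793 0.1933]
-248 [0.4814 0.1949]
-250 [0.4836 0.1965]
-252 [0.4858 0.198 ]
-254 [0.488  0.1994]
-256 [0.4902 0.2008]
-258 [0.4925 0.202 ]
-260 [0.4947 0.2032]
```

>>> play_rows(
  motion=[
    [[0.03,-0.02,0,0,0,0,0],[0.05,-0.03,0,0,0,0,0],[0.05,-0.02,0,0,0,0,0],[0.05,-0.03,0,0,0,0,0],[0.03,-0.01,0,0,0,0,0]],
  ],
)

```text
time: 29.2
eef_pos: [0.4775, 0.19, 0.1605]
eef_rot: [0.996, 0.085, -0.0, 0.0]
wrist_force: [-4.5, -0.4, 0.9]
opening: 0.006
grasp_force: 2.2
```

>>> play_rows(
  motion=[
    [[0.03,-0.01,0,0,0,0,0],[0.03,-0.02,0,0,0,0,0],[0.03,-0.01,0,0,0,0,0],[0.03,-0.02,0,0,0,0,0],[0.02,-0.01,0,0,0,0,0]],
  ],
)

```text
time: 29.7
eef_pos: [0.4807, 0.1923, 0.1605]
eef_rot: [0.996, 0.085, -0.0, 0.0]
wrist_force: [-4.4, -1.2, 0.0]
opening: 0.005
grasp_force: 2.0
```

>>> play_rows(
  motion=[
    [[0.02,-0.01,0,0,0,0,0],[0.02,-0.01,0,0,0,0,0],[0.02,-0.01,0,0,0,0,0],[0.02,-0.01,0,0,0,0,0],[0,0,0,0,0,0,0]],
  ],
)

```text
time: 30.2
eef_pos: [0.4825, 0.1937, 0.1606]
eef_rot: [0.996, 0.085, -0.0, -0.0]
wrist_force: [-4.5, -0.7, -0.8]
opening: 0.009
grasp_force: 1.9
```

>>> play_rows(
  motion=[
    [[0.01,-0.01,0,0,0,0,0],[0.01,0,0,0,0,0,0],[0.02,-0.01,0,0,0,0,0],[0.01,0,0,0,0,0,0],[0.01,0,0,0,0,0,0]],
  ],
)

```text
time: 30.7
eef_pos: [0.4839, 0.1945, 0.1606]
eef_rot: [0.996, 0.085, -0.0, -0.0]
wrist_force: [-3.8, 0.4, -1.5]
opening: 0.003
grasp_force: 2.0
```

>>> play_rows(
  motion=[
    [[0.01,-0.01,0,0,0,0,0],[0.01,0,0,0,0,0,0],[0.02,-0.01,0,0,0,0,0],[0.01,0,0,0,0,0,0],[0.01,0,0,0,0,0,0]],
  ],
)

```text
time: 31.2
eef_pos: [0.4852, 0.1952, 0.1606]
eef_rot: [0.996, 0.085, -0.0, -0.0]
wrist_force: [-3.7, 0.2, -2.1]
opening: 0.007
grasp_force: 2.0
```

>>> play_rows(
  motion=[
    [[0.01,-0.01,0,0,0,0,0],[0.01,0,0,0,0,0,0],[0.02,-0.01,0,0,0,0,0],[0.01,0,0,0,0,0,0],[0.01,0,0,0,0,0,0]],
  ],
)

```text
time: 31.7
eef_pos: [0.4867, 0.196, 0.1606]
eef_rot: [0.996, 0.085, -0.0, -0.0]
wrist_force: [-4.0, -0.8, -2.6]
opening: 0.005
grasp_force: 2.0
```

>>> play_rows(
  motion=[
    [[0.01,-0.01,0,0,0,0,0],[0.01,0,0,0,0,0,0],[0.02,-0.01,0,0,0,0,0],[0.01,0,0,0,0,0,0],[0.01,0,0,0,0,0,0]],
  ],
)

```text
time: 32.2
eef_pos: [0.4881, 0.1967, 0.1606]
eef_rot: [0.996, 0.085, -0.0, -0.0]
wrist_force: [-3.5, 0.0, -1.8]
opening: 0.008
grasp_force: 1.9
```

>>> play_rows(
  motion=[
    [[0.01,-0.01,0,0,0,0,0],[0.01,0,0,0,0,0,0],[0.02,-0.01,0,0,0,0,0],[0.01,0,0,0,0,0,0],[0.01,0,0,0,0,0,0]],
  ],
)

```text
time: 32.7
eef_pos: [0.4895, 0.1974, 0.1607]
eef_rot: [0.996, 0.085, -0.0, 0.0]
wrist_force: [-3.9, -0.4, -3.0]
opening: 0.001
grasp_force: 1.9
```

>>> play_rows(
  motion=[
    [[0.01,-0.01,0,0,0,0,0],[0.01,0,0,0,0,0,0],[0.02,-0.01,0,0,0,0,0],[0.01,0,0,0,0,0,0],[0.01,0,0,0,0,0,0]],
  ],
)

```text
time: 33.2
eef_pos: [0.4906, 0.198, 0.1606]
eef_rot: [0.996, 0.085, -0.0, 0.0]
wrist_force: [-5.1, -0.2, -2.4]
opening: 0.006
grasp_force: 2.4
```

>>> play_rows(
  motion=[
    [[0.01,0,0,0,0,0,0],[0.01,0,0,0,0,0,0],[0.01,0,0,0,0,0,0],[0,0,0,0,0,0,0],[0,0,0,0,0,0,0]],
  ],
)

```text
time: 33.7
eef_pos: [0.4907, 0.1981, 0.1606]
eef_rot: [0.996, 0.085, -0.001, 0.0]
wrist_force: [-6.6, -0.0, -1.8]
opening: 0.004
grasp_force: 3.2
```

>>> play_rows(
  motion=[
    [[0.02,0,0,0,0,0,0],[0.01,0,0,0,0,0,0],[0.01,0,0,0,0,0,0],[0.01,0,0,0,0,0,0],[0,0,0,0,0,0,0]],
  ],
)

```text
time: 34.2
eef_pos: [0.4908, 0.1983, 0.1607]
eef_rot: [0.996, 0.086, -0.002, 0.0]
wrist_force: [-9.4, -1.9, 0.0]
opening: 0.005
grasp_force: 4.6
```

>>> play_rows(
  motion=[
    [[0.02,0,0,0,0,0,0],[0.02,0,0,0,0,0,0],[0.02,0,0,0,0,0,0],[0.02,0,0,0,0,0,0],[0,0,0,0,0,0,0]],
  ],
)

```text
time: 34.7
eef_pos: [0.491, 0.1986, 0.1607]
eef_rot: [0.996, 0.086, -0.004, 0.0]
wrist_force: [-14.4, -1.5, 2.3]
opening: 0.007
grasp_force: 6.9
```

>>> play_rows(
  motion=[
    [[0.01,0,0,0,0,0,0],[0,0,0,0,0,0,0],[0,0,0,0,0,0,0],[0,0,0,0,0,0,0],[0,0,0,0,0,0,0]],
  ],
)

```text
time: 35.2
eef_pos: [0.491, 0.1987, 0.1607]
eef_rot: [0.996, 0.086, -0.005, 0.0]
wrist_force: [-14.5, -2.6, 2.9]
opening: 0.002
grasp_force: 7.2
```

>>> play_rows(
  motion=[
    [[0,0,0,0,0,0,0],[0,0,0,0,0,0,0],[0,0,0,0,0,0,0],[0,0,0,0,0,0,0],[0,0,0,0,0,0,0]],
  ],
)

```text
time: 35.7
eef_pos: [0.491, 0.1987, 0.1607]
eef_rot: [0.996, 0.086, -0.005, 0.0]
wrist_force: [-13.8, -1.8, 2.3]
opening: 0.002
grasp_force: 7.2
```

>>> play_rows(
  motion=[
    [[0,0,0,0,0,0,0],[0,0,0,0,0,0,0],[0,0,0,0,0,0,0],[0,0,0,0,0,0,0],[0,0,0,0,0,0,0]],
  ],
)

```text
time: 36.2
eef_pos: [0.491, 0.1987, 0.1607]
eef_rot: [0.996, 0.086, -0.005, 0.0]
wrist_force: [-14.1, -2.2, 3.1]
opening: 0.008
grasp_force: 7.2
```

Held for 1.5 s at about 14.5 N. Backing off gently, then up and away.

>>> play_rows(
  motion=[
    [[-0.04,0,0,0,0,0,0],[-0.1,0,0,0,0,0,0],[-0.15,0,0,0,0,0,0],[-0.3,0,0,0,0,0,0],[-0.4,0,0,0,0,0,0]],
  ],
)

```text
time: 36.7
eef_pos: [0.4716, 0.1948, 0.1619]
eef_rot: [0.996, 0.085, 0.002, -0.0]
wrist_force: [-0.3, 0.7, -0.5]
opening: 0.004
grasp_force: 0.0
```

>>> play_rows(
  motion=[
    [[-0.4,0,-0.2,0,0,0,0],[-0.3,0,-0.6,0,0,0,0],[0,0,-0.8,0,0,0,0],[0,0,-0.8,0,0,0,0],[0,0,-0.8,0,0,0,0]],
  ],
)

```text
time: 37.2
eef_pos: [0.453, 0.1916, 0.2424]
eef_rot: [0.996, 0.085, 0.001, -0.0]
wrist_force: [0.5, 0.2, 0.0]
opening: 0.008
grasp_force: 0.0
```

>>> play_rows(
  motion=[
    [[-0.6,0,-0.6,0,0,0,0],[-0.8,0,-0.3,0,0,0,0],[-0.8,0,0,0,0,0,0],[-0.5,0,0,0,0,0,0],[-0.2,0,0,0,0,0,0]],
  ],
)

```text
time: 37.7
eef_pos: [0.381, 0.1792, 0.2639]
eef_rot: [0.996, 0.085, 0.001, -0.0]
wrist_force: [0.1, -0.5, -0.0]
opening: 0.004
grasp_force: 0.0
```

```bash
python3 chk.py
python3 - <<'E'
from h import *
import glob
s=snap('side'); a=s['pixels'][110:270,210:370]; t=snap('top'); b=t['pixels'][195:295,195:355]
f=lambda c,k:cv2.resize(c,None,fx=k,fy=k,interpolation=cv2.INTER_CUBIC)
a=f(a,2.5); b=f(b,2.5); cv2.imwrite('pics/end.png',cv2.cvtColor(np.hstack([a,np.vstack([b,np.zeros((150,400,3),np.uint8)])]),cv2.COLOR_RGB2BGR))
yaw=np.radians(12.8); ex=np.array([np.cos(yaw),np.sin(yaw)]); ey=np.array([-ex[1],ex[0]]); O=np.array([.5722,-.062])+.115*ey
P=cloud(s); q=P[...,:2]-O; x=q@ex; y=q@ey; z=P[...,2]
m=(abs(x)<.008)&(z>.053)&(z<.067)&(y<-.11)&(y>-.16); print('bolt end in channel y',np.sum(m),np.percentile(y[m],[5,50,95]) if m.any() else '')
E
```

```text
p [0.3809 0.1792 0.2637] F [ 0.5  1.  -0.8] 37.75
handle 78 0.0668 104.6
bolt end in channel y 12 [-0.13728621 -0.131486   -0.12945376]
```

View pics/end.png

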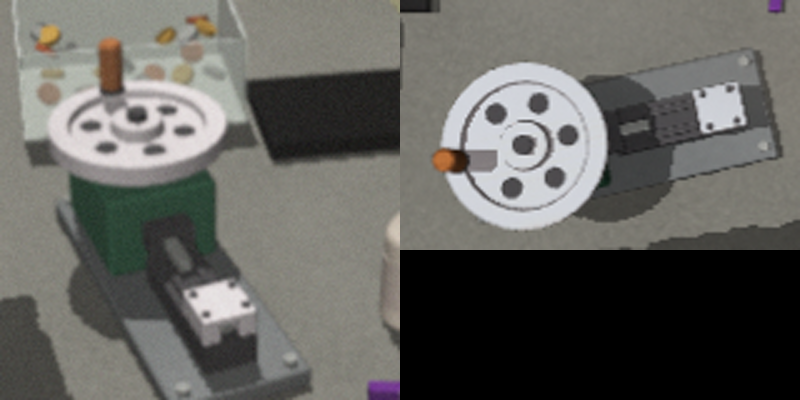

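The trough is empty and the ram is back (top view, 638,130). The bolt's end sits at press y of about -130 mm, which is flush. The handle (450,160) stands at the stop, 4.7° counter-clockwise of where it started. Handing in.

```bash
python3 -c "
from plant import ctrl
print(ctrl.sign_off())"
```

```text
the job is handed in; nothing more can be done
None
```

The bolt was pushed flush into the lock housing, the flywheel was turned clockwise to its stop and leaned on with about 14.5 N for 1.5 s, then released, and the job was handed in at about 38 s; the judge's verdict was not shown.

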